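# Close the bleed port of an eluent manifold and refit its splash guard

## Robot

A 6-joint arm with a two-finger parallel gripper is mounted at the origin on a cart in front of the work surface, level with it; the furniture and walls round the work are solid. World frame = base frame: x ahead of the robot, y to its left, z up, the work surface at z = 0. Lengths are in m, angles in rad, forces in N, time in s.
With the tool pointing down it reaches from about 0.4 to 0.825 m from the base axis. Payload 7 kg.
Tool frame: the origin (TCP) lies at the very end of the fingers, on their centre line; the grasp point (between the pads) lies 19 mm behind it; z points along the fingers, x is the direction in which the jaws open and shut, and the axes are right-handed (so a half turn about z gives the same grasp; the last joint's range is limited). The gripper opens to 88 mm and grips with 3 to 60 N. Pads are 19 mm wide; open, the fingers measure 130 mm over their backs; the gripper's body (78 mm by 193 mm) begins 47 mm behind the grasp point.
Start: joints at [1.402, 0.359, 0.012, 0, -1.224, -0.288], TCP at [0.298, 0.606, 0.227] pointing down, gripper open.
Joint ranges: [-3.07, 3.07], [-1.43, 2.12], [-1.02, 1.25], [-3.03, 1.67], [-3.05, -0], [-3.03, 3.03]. Speed limits (rad/s): [2.39, 2.39, 3.01, 3.14, 3.14, 3.14].

## Interface

Orientations are given as [roll, pitch, yaw] about the fixed x, y, z axes, in that order (R = Rz(yaw) Ry(pitch) Rx(roll)).
In Python, from station import telemetry, grab_frame, arm, regions_of, pinpoint gives the robot as it stands. The module is installed in compiled form; this text tells all that it offers.
- The arm moves only by the shell command python3 -m inch 'ROWS' [FORCE]. ROWS is text: rows parted by semicolons, each of 7 numbers parted by spaces: the opening, from 0 (shut) to 1 (fully open), then the shift along the world's x, y, z in cm, then the turn, a rotation vector about the world's x, y, z in degrees. A call has 1 to 12 rows; each row is the pose to reach, as a shift and turn from the pose measured when the call began; what a row does not reach only later rows make up. A row lasts 1/8 s, in which the tool goes at most 62.5 mm and 10.7 degrees, less where a joint would pass 70% of its speed; a pose out of reach is approached as far as the arm can. A call with a gripper value outside its range is refused whole. The fingers move at their own pace and stop on an object; FORCE is the grip in N (left out, the last holds). Time passes only in rows, so rows that repeat a pose let the fingers close. It gives the time, the measured TCP pose, the force and the opening at its end, in the units of the state.
- telemetry.get_state(): the state, without advancing time (a new reading comes with each control period).
- grab_frame(name): name is "scene" or "top" or "wrist"; returns a dict with "pixels" (480x640x3 uint8, red, green, blue), "fx", "fy", "cx", "cy" (pixels), "R" (3x3) and "t" (3): a world point X has camera coordinates R X + t. Camera axes: x right, y down, z forward; pixel columns grow to the right and rows downward; lengths in m; the calibration is good to about 2 mm. The wrist camera is an equidistant fisheye: a pixel r from the principal point sees the ray r / f radians off the axis. A picture is of the moment at which its call begins. There is no depth.
- arm.job_done(): hands the job in, once; it reports no verdict.
Trained networks look in the newest picture that a camera, given by its name, has taken for a name from the list of things; names that differ only in an ending like _2 or _b are one class to them, and where a whole thing is asked for, a point or a joint stands for the part that bears it (a point fixed in the world has none). Each returns a list of dicts, best first, with "p" (0 to 1); they miss things now and then, are a little off and sometimes report something else, mostly with a low value. They report only what shows in the picture. A call takes as long as a camera call.
- regions_of(camera, name): "pixels" (480x640 bool, what is visible of it) and "bbox" ([left, top, right, bottom] in pixels, round what is visible of it).
- pinpoint(camera, name): "location" ([column, row] in pixels: a listed point, or the origin of a listed thing).
The state is a dict: "t": time; "q": joint angles; "qd": joint speeds; "joint_efforts": joint torques, N m; "eef_pos": TCP position; "ee_rot": TCP orientation; "force": force on the tool from outside, world axes, zero at the start; "moment": the same for the moment, N m; "width": finger opening in m.
Only numpy, scipy, OpenCV 4.12 (cv2) and the standard library are available. Lean on these libraries where they do the work, as an engineer would, in place of code of your own. Each camera call takes 0.05 s, during which the arm holds its last target. There are 200 camera calls.

## Task

Screw the blue winged plug of the white manifold clockwise (seen from above) until it goes snug and firmly resists turning; its tapered thread has no stop and the port cracks if it is forced well past that, so feel for it. Then put the yellow splash guard back over the plug, both holes over the manifold's two pins and fully home on their shoulders, and let it go. Do not knock over the wash bottle or the amber bottle.

Things in the scene. Friction and masses are not known exactly. Their poses are not given: they have to be found in the camera images.
- manifold: White block on a dark flange, fixed, 74 x 204 mm, long side along its y; origin: centre of its underside, z up. Block top 50 mm up; the plug's port is a boss at the centre, its top 56 mm up. At x = 0, y = +70 and -70 mm stands a steel post, 14 mm thick up to a shoulder at z = 101 mm; above it a pin of 8 mm diameter, 9 mm tall, then a 7 mm cone (top at z = 117 mm). Fittings on the front face.
- plug: Blue tapered plug, already started in the port; turns about its z (up), on the manifold's axis. Origin 56 mm above the manifold's underside. Head: upright wing 38 mm long along its own x, 10 mm thick along y, from 10 to 40 mm above the origin, over a 25 mm round flange. Clockwise from above tightens; it sinks 1.5 mm a turn. It takes 0.9 to 4 rad of turning, different each time, before it bites.
- wing (a point): Middle of the plug's wing, 28 mm above the plug's origin: grip it here across its 10 mm thickness; axes as the plug's. Feel: it turns freely at 0.1 N m; where the taper bites this jumps to 0.55 and climbs about 0.25 N m for each further 0.22 rad. Right is 0.6 to 1.1 N m while turning (with the hand then held still 0.3 less); above 1.4 the port cracks. It stays put when let go.
- guard: Yellow folded-metal cover, loose, about 0.2 kg: top plate 72 x 172 x 5 mm, long side along its y, with 28 mm skirts along the long sides on which it stands. Origin: centre under the skirts, z up; plate underside at z = 28 mm. At y = +70 mm a round hole of 10.5 mm, at y = -70 mm a slot 10.5 x 14.5 mm; it fits either way round. Fully home its origin is 73 mm above the manifold's.
- guard_bar (a point): Middle of the guard's black handle bar, 61 mm above the guard's origin: bar 14 mm thick along the guard's x, 92 mm long along y, 12 mm high, its underside 22 mm above the plate; axes as the guard's. Grip it across its thickness, at the middle.
- post_left (a point): Centre of the shoulder of the post at the manifold's y = +70 mm, 101 mm above the manifold's underside; axes as the manifold's. The guard's plate rests on both shoulders.
- post_right (a point): Centre of the shoulder of the post at the manifold's y = -70 mm, 101 mm above the manifold's underside; axes as the manifold's.
- wash_bottle: White wash bottle with a red top and bent spout, 108 x 67 x 215 mm, loose, on the right; origin under its middle, z up.
- amber_bottle: Small amber bottle with a black cap, 60 mm across, 122 mm tall, loose, on the left; origin under its middle, z up.

How it is judged:
By the outcome, as a careful person would: the job done as asked, in the order asked, and still so for the second after the job is handed in, with the robot touching nothing.
It also fails if it takes over 69 s, if anything falls off the work surface, if the arm or the gripper's body presses on something with over 40 N, if the wrist force passes 120 N, or if a joint passes its speed limit or range.

## Working session

There is one attempt and no reset: what is moved stays moved. The work goes in short steps, Python scripts to look and compute and a shell command to move; the robot and the scene stay as the last step left them, time stands still between calls to the robot, and variables do not carry over. Pictures are saved under pics/ and viewed, about 8 in all and at most 12, crops included, and the job is handed in when it is done.

```bash
mkdir -p pics; cat > h.py <<'E'
import numpy as np, cv2
from scipy.optimize import least_squares
from station import telemetry, grab_frame, arm, regions_of, pinpoint
def proj(f,X):
    c=f["R"]@np.asarray(X,float)+f["t"]
    if f.get("fish"):
        r=np.hypot(c[0],c[1]);th=np.arctan2(r,c[2]);s=th/max(r,1e-9)
        return np.array([f["fx"]*c[0]*s+f["cx"],f["fy"]*c[1]*s+f["cy"]])
    return np.array([f["fx"]*c[0]/c[2]+f["cx"],f["fy"]*c[1]/c[2]+f["cy"]])
def grab(n,save=None):
    f=grab_frame(n); f["R"]=np.array(f["R"]);f["t"]=np.array(f["t"]);f["fish"]=n=="wrist"
    if save: cv2.imwrite(f"pics/{save}.png",f["pixels"][:,:,::-1])
    return f
def onplane(f,uv,z):
    g=lambda p:proj(f,[p[0],p[1],z])-uv
    return least_squares(g,[0.6,0.0]).x
E
python3 - <<'E'
from h import *
a=grab("scene","s0");b=grab("top","t0")
c=np.hstack([cv2.imread("pics/s0.png"),cv2.imread("pics/t0.png")])
s=telemetry.get_state();print(s)
for n,f in(("scene",a),("top",b)):
    print(n,-f["R"].T@f["t"],f["fx"])
    for o in "manifold plug wing guard guard_bar post_left post_right wash_bottle amber_bottle".split():
        print(n,o,[(np.round(p["location"],1).tolist(),round(p["p"],2)) for p in pinpoint(n,o)[:2]])
E
```

```text
{'t': 0.1, 'q': array([ 1.40208203e+00,  3.59278291e-01,  1.11308828e-02, -2.67324717e-04,
       -1.22407894e+00, -2.88097845e-01]), 'qd': array([-0.00351272, -0.00304894,  0.00154953,  0.00049361, -0.0006396 ,
        0.00181481]), 'joint_efforts': array([-1.61674579e-03, -5.84163022e+01,  2.93753564e+01,  7.01573387e+00,
        1.01985087e-02, -5.76205434e-05]), 'eef_pos': array([0.29758218, 0.60537757, 0.22573917]), 'ee_rot': array([-3.14142727e+00, -1.44249346e-03, -2.02769961e+00]), 'force': array([-0.46518999,  0.69730961, -0.15525461]), 'moment': array([-0.00460366,  0.02246925,  0.01666448]), 'width': 0.08766835489847939}
scene [-0.33523861 -0.61498919  1.10354746] 598.8828138545585
scene manifold [([257.5, 236.3], 0.77), ([477.5, 358.3], 0.49)]
scene plug [([254.8, 223.0], 0.48)]
scene wing [([254.6, 212.0], 0.68)]
scene guard [([353.1, 310.2], 0.93)]
scene guard_bar [([232.8, 196.1], 0.21)]
scene post_left [([233.3, 193.4], 0.8)]
scene post_right [([276.2, 218.6], 0.84)]
scene wash_bottle [([478.7, 356.3], 0.78)]
scene amber_bottle [([224.5, 184.0], 0.8)]
top [ 0.3810398  -0.01817943  1.4263179 ] 547.7573339495724
top manifold [([251.0, 243.9], 0.75)]
top plug []
top wing [([249.4, 242.1], 0.51)]
top guard [([388.2, 256.2], 0.75)]
top guard_bar [([391.2, 261.1], 0.56)]
top post_left [([219.3, 244.5], 0.61), ([389.6, 254.1], 0.31)]
top post_right [([274.3, 240.3], 0.57), ([385.6, 255.9], 0.22)]
top wash_bottle [([492.8, 225.8], 0.61)]
top amber_bottle [([173.0, 211.2], 0.75)]
```

View pics/s0.png

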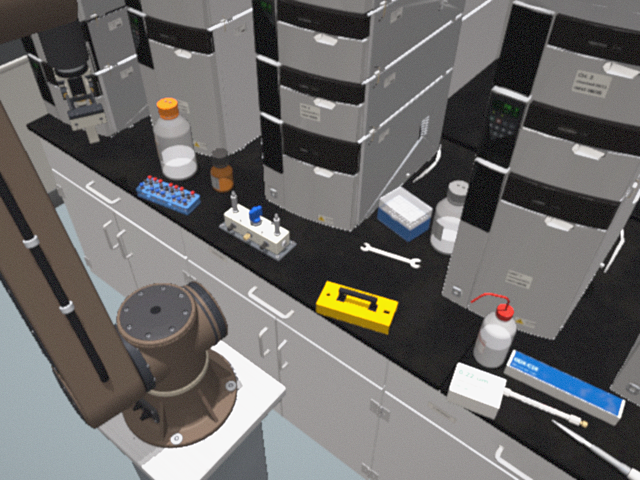

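View pics/t0.png

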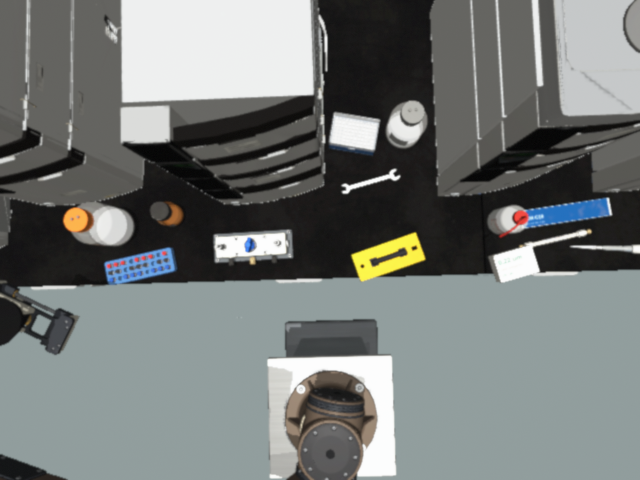

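Both pictures agree: the manifold with its blue plug is left of the base (top 251,244), and the guard stands separately at (388,256). The wash bottle is far right and the amber bottle is left and behind. Next I compute poses.

```bash
python3 - <<'E'
from h import *
a=grab("scene");b=grab("top")
F={"scene":a,"top":b}
def fit(obs,x0):
    def g(p):
        R=np.array([[np.cos(p[2]),-np.sin(p[2])],[np.sin(p[2]),np.cos(p[2])]])
        return np.concatenate([proj(F[n],[*(p[:2]+R@np.array(l[:2])),l[2]])-uv for n,l,uv in obs])
    r=least_squares(g,x0,loss="soft_l1");return r.x,np.round(r.fun,1)
L={"manifold":(0,0,0),"wing":(0,0,.084),"post_left":(0,.07,.101),"post_right":(0,-.07,.101)}
o=[(n,l,np.array(pinpoint(n,k)[0]["location"])) for n in F for k,l in L.items()]
print("manifold",fit(o,[.6,.2,0]))
o=[]
for n in F:
  for k,l in {"guard":(0,0,0),"guard_bar":(0,0,.061)}.items():
    for p in pinpoint(n,k)[:1]:
        if p["p"]>.4:o.append((n,l,np.array(p["location"])))
img=b["pixels"]
hsv=cv2.cvtColor(img,cv2.COLOR_RGB2HSV)
m=cv2.inRange(hsv,(20,150,120),(35,255,255))
k,lab,st,ce=cv2.connectedComponentsWithStats(m);i=1+np.argmax(st[1:,4])
ys,xs=np.where(lab==i)
box=cv2.boxPoints(cv2.minAreaRect(np.c_[xs,ys].astype(np.float32)))
w=np.array([onplane(b,p,.033) for p in box]);print("guard plate corners",w,w.mean(0))
e=[w[1]-w[0],w[2]-w[1]];e=max(e,key=np.linalg.norm);print("guard yaw deg",np.degrees(np.arctan2(-e[0],e[1])),np.linalg.norm(e))
print("guard",fit(o,[.6,-.1,.2]))
m=cv2.inRange(hsv,(100,150,60),(125,255,255));m[:,:235]=0;m[:,265:]=0;m[:225]=0;m[260:]=0
ys,xs=np.where(m>0);r=cv2.minAreaRect(np.c_[xs,ys].astype(np.float32));print("wing",r,len(xs))
for n,z in (("amber_bottle",0),("wash_bottle",0)):
    print(n,onplane(b,pinpoint("top",n)[0]["location"],0),onplane(a,pinpoint("scene",n)[0]["location"],0))
cv2.imwrite("pics/c1.png",cv2.resize(img[180:290,190:350,::-1],None,fx=5,fy=5,interpolation=cv2.INTER_CUBIC))
E
```

```text
manifold (array([0.44137855, 0.18902878, 0.08297338]), array([ 1.5, -1.1,  0.4, -1.4,  0.7, -0.2,  0.1,  1.1,  0.2,  1.9, -1.4,
       -0.1, -2.3,  2.9,  0.8,  0. ]))
guard plate corners [[ 0.41202832 -0.06239409]
 [ 0.46514255 -0.23086148]
 [ 0.39251294 -0.25283305]
 [ 0.33972078 -0.08502682]] [ 0.40235115 -0.15777886]
guard yaw deg -162.50103183735035 0.17664196267771798
guard (array([ 0.40210293, -0.15890512,  0.2       ]), array([ 0.5, -0. ,  0.4,  1.7, -0.2,  2.4, -2.8, -1.8]))
wing ((249.5, 244.0), (12.0, 7.0), 90.0) 75
amber_bottle [ 0.39583653 -0.17324023] [0.5278054  0.38558204]
wash_bottle [0.44799226 0.19740054] [ 0.46385565 -0.4369594 ]
```

View pics/c1.png

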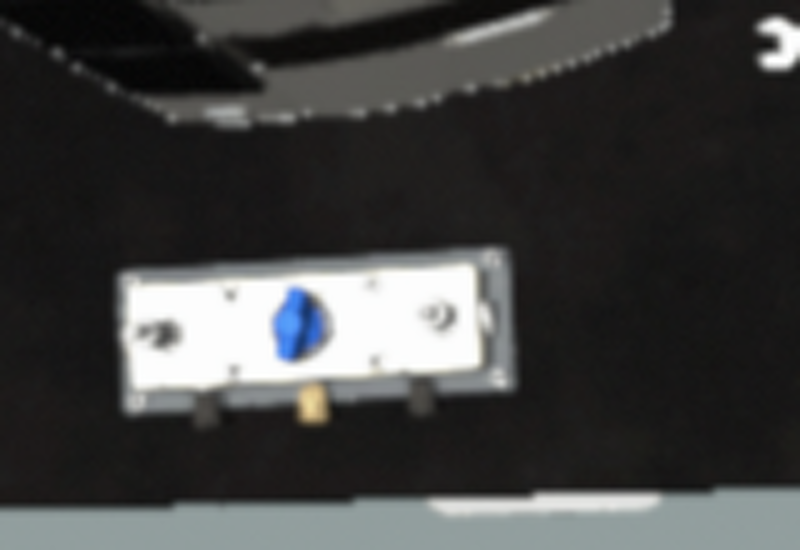

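The top crop shows the wing roughly along world x at crop (297,325), with the posts at (163,333) and (440,315). I move above the manifold to look from close up.

```bash
python3 -m inch '0.5 0 0 5 0 0 0; 0.5 2.5 -6 8 0 0 5; 0.5 5 -12 8 0 0 10; 0.5 7.5 -19 8 0 0 15; 0.5 10 -26 8 0 0 20; 0.5 12 -32 8 0 0 25; 0.5 14 -38 7 0 0 28; 0.5 14.4 -41.6 5 0 0 30; 0.5 14.4 -41.6 5 0 0 30; 0.5 14.4 -41.6 5 0 0 30' 20
python3 - <<'E'
from h import *
s=telemetry.get_state();print(s["q"],s["ee_rot"],s["eef_pos"],s["width"])
f=grab("wrist","w1")
print("cam",-f["R"].T@f["t"])
for k,z in {"manifold":0,"wing":.084,"plug":.056,"post_left":.101,"post_right":.101}.items():
    for p in pinpoint("wrist",k)[:1]:print(k,p["location"],p["p"],onplane(f,p["location"],z))
a=grab("scene")
for uv in((268,200),(310,213),(355,225)):print(onplane(a,np.array(uv),0))
E
```

```text
t: 3.15
eef_pos: [0.4419, 0.1891, 0.2767]
ee_rot: [-3.141, 0.0, -1.506]
force: [0.8, 0.5, 1.0]
width: 0.0438
[ 8.14745490e-01  8.23564114e-04 -3.18736966e-01  7.69126585e-05
 -1.25091878e+00  8.20846082e-01] [-3.14131091e+00  1.62651716e-04 -1.50597689e+00] [0.44194216 0.18906375 0.27673317] 0.04379879896149853
cam [0.51490552 0.19412693 0.43513761]
manifold [326.3, 193.4] 0.86 [0.43872132 0.18969652]
wing [326.4, 208.8] 0.74 [0.43834998 0.18947683]
plug [330.5, 199.5] 0.55 [0.4423902  0.18550159]
post_left [249.9, 205.0] 0.8 [0.44135817 0.26099679]
post_right [401.3, 213.7] 0.6 [0.44221891 0.11953354]
[0.56266408 0.26323524]
[0.59468933 0.13916533]
[0.63350067 0.0163737 ]
```

View pics/w1.png

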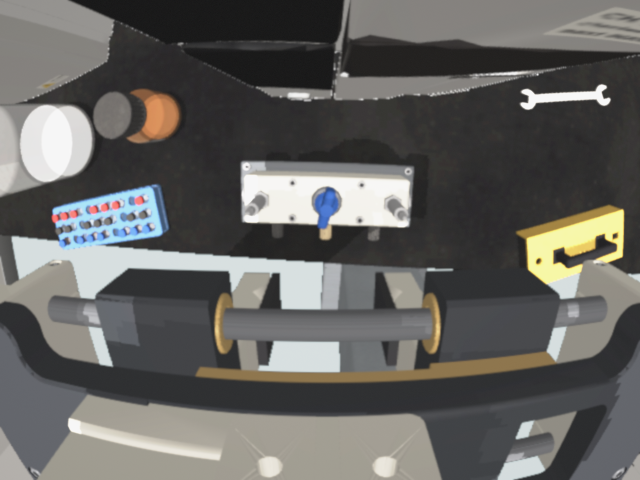

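The wrist view shows the plug at (326,205) with the wing close to world x, and the posts at (250,205) and (400,212). I'll fit the wing and block yaw from this view.

```bash
cat >> h.py <<'E'
def rays(f,uv):
    uv=np.atleast_2d(uv).astype(float);d=(uv-[f["cx"],f["cy"]])/[f["fx"],f["fy"]]
    if f["fish"]:
        r=np.linalg.norm(d,axis=1,keepdims=True);v=np.c_[d/np.maximum(r,1e-9)*np.sin(r),np.cos(r)]
    else: v=np.c_[d,np.ones(len(d))]
    return v@f["R"]
def plane(f,uv,z):
    v=rays(f,uv);c=-f["R"].T@f["t"];return (c+v*((z-c[2])/v[:,2:]))[:,:2]
def box(c,yaw,sx,sy,z0,z1):
    R=np.array([[np.cos(yaw),-np.sin(yaw)],[np.sin(yaw),np.cos(yaw)]])
    return [[*(np.array(c)+R@[a*sx/2,b*sy/2]),z] for a in(-1,1) for b in(-1,1) for z in(z0,z1)]
def cyl(c,r,z0,z1):
    return [[c[0]+r*np.cos(a),c[1]+r*np.sin(a),z] for a in np.linspace(0,6.28,24) for z in(z0,z1)]
def wingfit(f,mask,x0,S=6):
    # best IoU of wing box + flange silhouette, over x,y,yaw
    ys,xs=np.where(mask);u0,v0=xs.min()-8,ys.min()-8;w,h=xs.max()+8-u0,ys.max()+8-v0
    M=cv2.resize(mask[v0:v0+h,u0:u0+w].astype(np.uint8),None,fx=S,fy=S,interpolation=cv2.INTER_NEAREST)
    def iou(x,y,a):
        im=np.zeros_like(M)
        for P in(box((x,y),a,.038,.010,.066,.096),cyl((x,y),.0125,.060,.066)):
            q=(np.array([proj(f,p) for p in P])+.5-[u0,v0])*S
            cv2.fillConvexPoly(im,cv2.convexHull(q.astype(np.int32)),1)
        return (im&M).sum()/(im|M).sum()
    best=max(((iou(x0[0],x0[1],np.radians(a)),x0[0],x0[1],np.radians(a)) for a in range(-90,90,5)))
    for st,da in((.003,4),(.001,2),(.0005,1)):
        for _ in range(4):
            best=max([best]+[(iou(best[1]+i*st,best[2]+j*st,best[3]+np.radians(k*da)),best[1]+i*st,best[2]+j*st,best[3]+np.radians(k*da)) for i in(-1,0,1) for j in(-1,0,1) for k in(-1,0,1)])
    return best
E
python3 - <<'E'
from h import *
f=grab("wrist");img=f["pixels"];hsv=cv2.cvtColor(img,cv2.COLOR_RGB2HSV)
m=cv2.inRange(hsv,(100,130,40),(128,255,255));m[:180]=0;m[240:]=0;m[:,:300]=0;m[:,350:]=0
b=wingfit(f,m>0,(.4415,.19));print("wing",b[0],b[1:3],np.degrees(b[3]),(m>0).sum())
w=cv2.inRange(hsv,(0,0,200),(180,40,255));w[:150]=0;w[235:]=0;w[:,:230]=0;w[:,425:]=0
k,lab,st,ce=cv2.connectedComponentsWithStats(w);i=1+np.argmax(st[1:,4]);ys,xs=np.where(lab==i)
# top face: rows above its lower edge; back edge line (upmost pixel per column) at z=.05
c=np.arange(xs.min()+6,xs.max()-5);e=np.array([[u,ys[xs==u].min()] for u in c if (xs==u).any()])
P=plane(f,e,.05);l=cv2.fitLine(P.astype(np.float32),cv2.DIST_HUBER,0,.001,.001).ravel();print("block back edge yaw",np.degrees(np.arctan(-l[0]/l[1])),l[2:])
E
```

```text
wing 0.7720642007620954 (0.4385, 0.19) -7.0 558
block back edge yaw 1.890218 [0.4657207  0.18074194]
```

```bash
python3 -m inch '0.5 -0.1 0 -5 0 0 -5; 0.5 -0.15 0.05 -10 0 0 -10.7; 0.5 -0.15 0.05 -15 0 0 -10.7; 0.5 -0.15 0.05 -18 0 0 -10.7; 0.5 -0.15 0.05 -20.2 0 0 -10.7;0.5 -0.15 0.05 -20.7 0 0 -10.7;0.5 -0.15 0.05 -20.7 0 0 -10.7'
python3 - <<'E'
from h import *
f=grab("wrist","w2");s=telemetry.get_state();print(s["force"],s["moment"],s["eef_pos"],s["ee_rot"],s["q"])
cv2.imwrite("pics/w2c.png",cv2.resize(f["pixels"][120:360,160:480,::-1],None,fx=2.4,fy=2.4))
E
```

```text
t: 4.42
eef_pos: [0.4404, 0.1914, 0.0699]
ee_rot: [-3.141, -0.0, -1.689]
force: [-0.7, 0.2, 1.0]
width: 0.0438
[-0.33646725  0.71840544  0.71170231] [0.02352631 0.00324489 0.06114753] [0.44060908 0.19160605 0.07035097] [-3.14078929e+00  7.18100259e-04 -1.68911269e+00] [ 8.21028395e-01  2.07538758e-01 -6.13038258e-01  3.29714024e-04
 -7.49165470e-01  6.31209965e-01]
```

View pics/w2c.png

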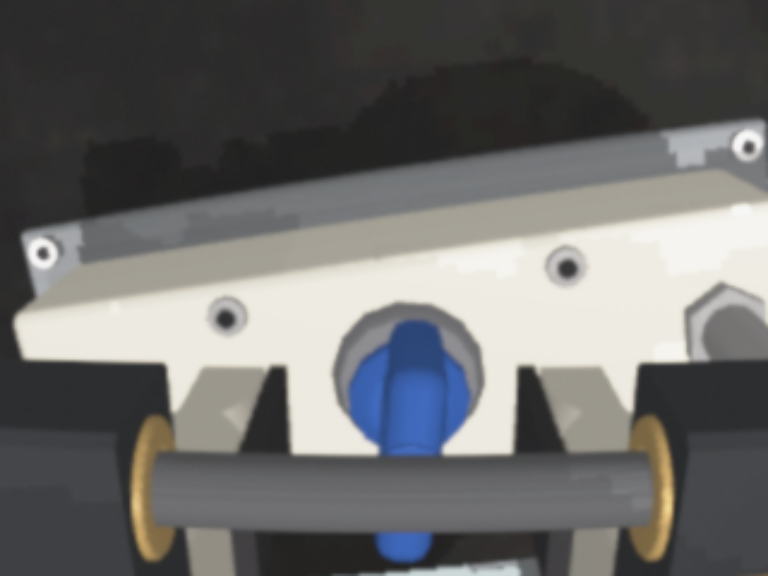

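The wing is upright and centred between the fingers (crop 410,430), so I close on it at 60 N.

```bash
python3 -m inch '0 0 0 0 0 0 0;0 0 0 0 0 0 0;0 0 0 0 0 0 0;0 0 0 0 0 0 0' 60
python3 -c "
from h import *
s=telemetry.get_state();print(s['width'],s['force'],s['moment'],s['ee_rot'],s['q'][5])"
```

```text
t: 4.97
eef_pos: [0.4403, 0.1902, 0.0706]
ee_rot: [-3.141, -0.002, -1.689]
force: [6.0, -9.9, 7.9]
width: 0.0095
0.009524207147666773 [ 5.97788545 -9.9214916   7.91157589] [-3.62291637 -2.29872643 -0.13241689] [-3.14130416e+00 -1.80226836e-03 -1.68880568e+00] 0.6311382515868323
```

```bash
cat > m.py <<'E'
from h import *
s=telemetry.get_state();print("F",s['force'].round(2),"M",s['moment'].round(3),"yaw",np.degrees(s['ee_rot'][2]).round(2),"q6",s['q'][5].round(3),"tau6",s['joint_efforts'].round(3),"w",s['width'].round(4))
E
python3 m.py; python3 -m inch '0 0 0 0 0 0 -8;0 0 0 0 0 0 -16;0 0 0 0 0 0 -24;0 0 0 -0.02 0 0 -32;0 0 0 -0.02 0 0 -40'; python3 m.py
```

```text
t: 5.6
eef_pos: [0.4404, 0.1898, 0.0705]
ee_rot: [-3.141, -0.002, -2.391]
force: [0.7, -2.1, 1.5]
width: 0.0097Traceback (most recent call last):
  File "m.py", line 2, in <module>
    s=telemetry.get_state();print("F",s['force'].round(2),"M",s['moment'].round(3),"yaw",np.degrees(s['ee_rot'][2]).round(2),"q6",s['q'][5].round(3),"tau6",s['joint_efforts'].round(3),"w",s['width'].round(4))
                                                                                                                                                                                            ^^^^^^^^^^^^^^^^
AttributeError: 'float' object has no attribute 'round'
Traceback (most recent call last):
  File "m.py", line 2, in <module>
    s=telemetry.get_state();print("F",s['force'].round(2),"M",s['moment'].round(3),"yaw",np.degrees(s['ee_rot'][2]).round(2),"q6",s['q'][5].round(3),"tau6",s['joint_efforts'].round(3),"w",s['width'].round(4))
                                                                                                                                                                                            ^^^^^^^^^^^^^^^^
AttributeError: 'float' object has no attribute 'round'
```

```bash
sed -i "s/s\['width'\].round(4)/round(s['width'],4)/" m.py; python3 m.py; python3 -m inch '0 0 0 0 0 0 -6;0 0 0 0 0 0 -12'; python3 m.py
```

```text
F [ 0.69 -2.08  1.5 ] M [-0.73  -0.346  0.143] yaw -137.01 q6 -0.069 tau6 [  0.965 -37.827  21.628   4.467   0.386   1.703] w 0.0097
t: 5.85
eef_pos: [0.4403, 0.1897, 0.0704]
ee_rot: [-3.141, -0.002, -2.604]
force: [-0.7, -0.2, -0.8]
width: 0.0095
F [-0.73 -0.24 -0.85] M [ 0.032 -0.062  0.086] yaw -149.2 q6 -0.281 tau6 [ 2.0000e-03 -3.8488e+01  2.1486e+01  5.0230e+00  1.0000e-02  1.2080e+00] w 0.0095
```

```bash
echo "import sys; sys.exit(abs(s['moment'][2])>0.25)" >> m.py
python3 -m inch '0 0 0 0 0 0 -7;0 0 0 0 0 0 -14' >/dev/null && python3 m.py && python3 -m inch '0 0 0 0 0 0 -7;0 0 0 0 0 0 -14' >/dev/null && python3 m.py && python3 -m inch '0 0 0 0 0 0 -7;0 0 0 0 0 0 -14' >/dev/null && python3 m.py && python3 -m inch '0 0 0 0 0 0 -7;0 0 0 0 0 0 -14' >/dev/null && python3 m.py && python3 -m inch '0 0 0 0 0 0 -7;0 0 0 0 0 0 -14' >/dev/null && python3 m.py
```

```text
F [-0.26  0.47 -1.05] M [0.158 0.031 0.093] yaw -163.43 q6 -0.528 tau6 [ -0.202 -38.508  21.463   5.15   -0.042   1.455] w 0.0095False
```

```bash
sed -i 's/sys.exit(\(.*\))$/sys.exit(int(\1))/' m.py
python3 -m inch '0 0 0 0 0 0 -7;0 0 0 0 0 0 -14' >/dev/null && python3 m.py && python3 -m inch '0 0 0 0 0 0 -7;0 0 0 0 0 0 -14' >/dev/null && python3 m.py && python3 -m inch '0 0 0 0 0 0 -7;0 0 0 0 0 0 -14' >/dev/null && python3 m.py && python3 -m inch '0 0 0 0 0 0 -7;0 0 0 0 0 0 -14' >/dev/null && python3 m.py && python3 -m inch '0 0 0 0 0 0 -7;0 0 0 0 0 0 -14' >/dev/null && python3 m.py
```

```text
F [ 0.47  0.62 -0.43] M [0.18  0.053 0.123] yaw -177.65 q6 -0.775 tau6 [ -0.309 -38.477  21.424   5.195  -0.074   1.447] w 0.0096
F [-0.87  1.45 -0.26] M [0.293 0.036 0.128] yaw 168.12 q6 -1.022 tau6 [ -0.393 -38.458  21.382   5.218  -0.109   1.448] w 0.0096
F [-0.57  0.77 -1.19] M [ 0.286 -0.009  0.129] yaw 153.9 q6 -1.27 tau6 [ -0.461 -38.45   21.341   5.224  -0.145   1.45 ] w 0.0099
F [-0.14  1.02 -1.24] M [ 0.313 -0.052  0.171] yaw 139.67 q6 -1.517 tau6 [ -0.51  -38.453  21.303   5.216  -0.181   1.451] w 0.0093
F [-0.55 -0.71 -1.33] M [ 0.132 -0.043  0.263] yaw 125.45 q6 -1.765 tau6 [ -0.527 -38.491  21.316   5.112  -0.175   1.411] w 0.0098
```

```bash
python3 m.py; python3 -m inch '0 0 0 0 0 0 -5' >/dev/null; python3 m.py
```

```text
F [-0.55 -0.71 -1.33] M [ 0.132 -0.043  0.263] yaw 125.45 q6 -1.765 tau6 [ -0.527 -38.491  21.316   5.112  -0.175   1.411] w 0.0098
F [ 0.16  0.91 -0.17] M [-0.119 -0.27   0.61 ] yaw 120.31 q6 -1.855 tau6 [-8.8300e-01 -3.8387e+01  2.1425e+01  4.4560e+00  3.0000e-03  3.9200e-01] w 0.0098
```

```bash
python3 -m inch '0 0 0 0 0 0 -5' >/dev/null; python3 m.py
```

```text
F [-0.41  0.51 -0.3 ] M [ 0.051 -0.071  0.52 ] yaw 115.22 q6 -1.945 tau6 [ -1.235 -38.499  21.307   4.654  -0.071   0.59 ] w 0.0092
```

```bash
python3 -m inch '0 0 0 0 0 0 -5' >/dev/null; python3 m.py
```

```text
F [-1.04  0.16 -0.91] M [ 0.037 -0.162  0.614] yaw 110.12 q6 -2.034 tau6 [ -1.182 -38.533  21.307   4.62   -0.053   0.595] w 0.0093
```

```bash
python3 -m inch '0 0 0 0 0 0 0;0 0 0 0 0 0 0' >/dev/null; python3 m.py
```

```text
F [-0.1   0.7  -0.07] M [-0.024 -0.134  0.345] yaw 110.25 q6 -2.032 tau6 [-7.3700e-01 -3.8378e+01  2.1251e+01  4.7170e+00 -3.1000e-02 -3.9500e-01] w 0.0097
```

```bash
python3 -m inch '0 0 0 0 0 0 -5;0 0 0 0 0 0 -9' >/dev/null; python3 m.py;  python3 -m inch '0 0 0 0 0 0 0;0 0 0 0 0 0 0' >/dev/null; python3 m.py
```

```text
F [-1.6   0.88 -1.78] M [-0.098 -0.175  0.867] yaw 101.26 q6 -2.189 tau6 [-1.5520e+00 -3.8804e+01  2.1318e+01  4.3770e+00 -5.7000e-02  1.1000e-02] w 0.0097
F [-0.25  0.59 -0.2 ] M [-0.144 -0.209  0.661] yaw 101.4 q6 -2.187 tau6 [ -1.243 -38.612  21.33    4.436   0.039  -0.67 ] w 0.0097
```

Bite was felt at about 2.4 rad of turning. It now turns at 0.87 N·m and holds at about 0.66, which is inside the window. I release and move over the guard.

```bash
python3 -m inch '0.4 0 0 0 0 0 0;0.4 0 0 0 0 0 0;0.4 0 0 0 0 0 0; 0.4 0 0 6 0 0 0;0.4 0 0 12 0 0 0;0.5 0 0 14 0 0 0' 40; python3 m.py
python3 -m inch '0.5 0 -4 3 0 0 10;0.5 -0.5 -9 3 0 0 20;0.5 -1 -14 3 0 0 30;0.5 -1.5 -19 3 0 0 40;0.5 -2 -24 3 0 0 50;0.5 -2.5 -28 3 0 0 60;0.5 -3 -32 3 0 0 70;0.5 -3.8 -34.8 2 0 0 80;0.5 -3.8 -34.8 1 0 0 89;0.5 -3.8 -34.8 0 0 0 96;0.5 -3.8 -34.8 0 0 0 96;0.5 -3.8 -34.8 0 0 0 96'
cat > g.py <<'E'
from h import *
s=telemetry.get_state();print(s['q'].round(3))
f=grab("wrist","w3");img=f["pixels"];hsv=cv2.cvtColor(img,cv2.COLOR_RGB2HSV)
for k,z in(("guard",0),("guard_bar",.061)):
    for p in pinpoint("wrist",k)[:1]:print(k,p,plane(f,p["location"],z))
m=cv2.inRange(hsv,(20,150,100),(35,255,255));ys,xs=np.where(m>0)
# plate outline at z=.033
P=plane(f,np.c_[xs,ys],.033).astype(np.float32);r=cv2.minAreaRect(P);print(r)
E
python3 g.py
```

```text
t: 9.22
eef_pos: [0.4412, 0.1908, 0.214]
ee_rot: [3.138, -0.004, 1.77]
force: [-0.3, -0.2, -1.4]
width: 0.0402
F [-0.25 -0.21 -1.37] M [ 0.041 -0.173  0.001] yaw 101.41 q6 -2.188 tau6 [-8.2000e-02 -3.2612e+01  2.8541e+01  7.0290e+00 -1.0700e-01  1.0000e-03] w 0.0402
t: 10.72
eef_pos: [0.4033, -0.1573, 0.2144]
ee_rot: [3.138, -0.004, -2.84]
force: [-1.3, 0.0, 0.3]
width: 0.0438
[ 0.085 -0.04  -0.503 -0.003 -1.113  0.218]
guard {'location': [328.8, 200.9], 'p': 0.66} [[ 0.40015409 -0.15780205]]
guard_bar {'location': [325.9, 215.9], 'p': 0.83} [[ 0.40273624 -0.15594435]]
((0.3992317318916321, -0.15303412079811096), (0.07270432263612747, 0.1633293181657791), 17.66956901550293)
```

View pics/w3.png

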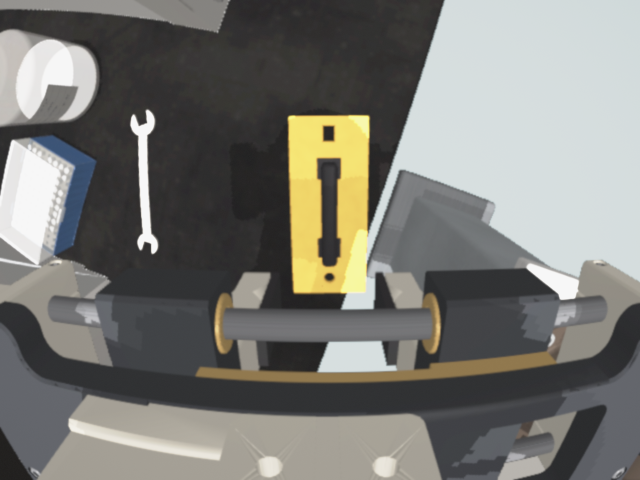

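The wrist view shows the guard straight between the jaws, its slot at (328,133), round hole at (329,276) and bar centre at (329,212). I descend, grip and lift a little.

```bash
python3 - <<'E'
from h import *
f=grab("wrist");g=cv2.cvtColor(f["pixels"],cv2.COLOR_RGB2GRAY)
out=[]
for (u,v) in((328,133),(329,276)):
    w=(g[v-12:v+13,u-12:u+13]<60);ys,xs=np.where(w);p=np.array([xs.mean()+u-12,ys.mean()+v-12]);out.append(plane(f,p,.031)[0]);print(p,len(xs),out[-1])
print("mid",(out[0]+out[1])/2,np.linalg.norm(out[0]-out[1]))
E
python3 -m inch '0.5 0 0 -6 0 0 0;0.5 0 0 -12 0 0 0;0.5 0 0 -15.5 0 0 0;0.5 0 0 -17.2 0 0 0;0.5 0 0 -17.2 0 0 0;0 0 0 -17.2 0 0 0;0 0 0 -17.2 0 0 0;0 0 0 -17.2 0 0 0;0 0 0 -17.2 0 0 0' 40; python3 m.py
```

```text
[328.5 133. ] 104 [ 0.42162228 -0.22380386]
[329.14634146 273.75609756] 41 [ 0.38006263 -0.09354756]
mid [ 0.40084246 -0.15867571] 0.13672567368091565
t: 12.05
eef_pos: [0.4031, -0.1572, 0.0426]
ee_rot: [3.138, -0.004, -2.839]
force: [-2.6, -0.2, 1.4]
width: 0.0133
F [-2.62 -0.18  1.43] M [-0.096  0.666  0.023] yaw -162.64 q6 0.222 tau6 [ 4.2000e-02 -3.4833e+01  1.9614e+01  4.7140e+00  2.0300e-01  2.0000e-03] w 0.0133
```

```bash
python3 - <<'E'
from h import *
from scipy.spatial.transform import Rotation as Ro
s=telemetry.get_state();f=grab("wrist")
Re=Ro.from_euler("xyz",s["ee_rot"]).as_matrix();Rc=f["R"]@Re;tc=f["R"]@s["eef_pos"]+f["t"]  # cam from tool
print("cam in tool",(-Rc.T@tc).round(4))
def at(p,r):
    R=Ro.from_euler("xyz",r).as_matrix();g=dict(f);g["R"]=Rc@R.T;g["t"]=tc-g["R"]@np.array(p);return g
f2=at([.44061,.19161,.07035],[-3.14079,.00072,-1.68911]);i2=cv2.imread("pics/w2.png")
f1=at([.44194,.18906,.27673],[-3.14131,.00016,-1.50598]);i1=cv2.imread("pics/w1.png")
def yaw(a,b):d=a-b;return np.degrees(np.arctan2(-d[0],d[1]))
for z in(.005,.01,.015):
    A=plane(f2,[[43/2.4+160,253/2.4+120],[747/2.4+160,145/2.4+120]],z);print("screws z",z,A.round(4).tolist(),yaw(A[0],A[1]),np.linalg.norm(A[0]-A[1]),A.mean(0))
A=plane(f2,[[227/2.4+160,317/2.4+120],[567/2.4+160,267/2.4+120]],.05);print("block screws",A,yaw(A[0],A[1]),A.mean(0))
for n,ff,im in(("w2",f2,i2),("w1",f1,i1)):
    c=[l for l in([(16,320),(722,195)],)] if n=="w2" else []
    for l in c: A=plane(ff,np.array(l)/2.4+[160,120],.05);print("edge",A,yaw(A[0],A[1]))
np.savez("he.npz",Rc=Rc,tc=tc)
cv2.imwrite("pics/w1c.png",cv2.resize(i1[150:250,230:430],None,fx=4,fy=4,interpolation=cv2.INTER_CUBIC))
E
```

```text
cam in tool [ 0.0006 -0.0734 -0.1584]
screws z 0.005 [[0.4663, 0.2869], [0.4734, 0.0947]] 2.1248722142730214 0.19239010768921616 [0.46982517 0.1908009 ]
screws z 0.01 [[0.4673, 0.2846], [0.4743, 0.0966]] 2.1248722142730183 0.18809144294364755 [0.4707952  0.19060981]
screws z 0.015 [[0.4684, 0.2823], [0.4752, 0.0986]] 2.124872214273033 0.18379277819807888 [0.47176523 0.19041873]
block screws [[0.45662966 0.22670385]
 [0.45921155 0.15359081]] 2.022483961259182 [0.45792061 0.19014733]
edge [[0.461181   0.27642014]
 [0.47112194 0.11852071]] 3.602438835058038
```

View pics/w1c.png

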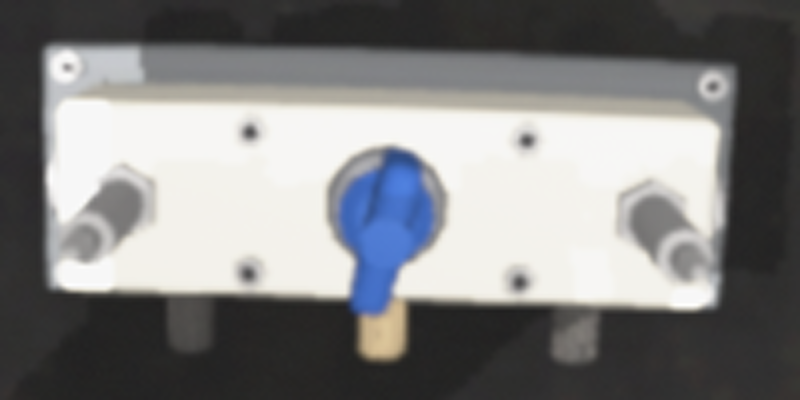

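The crop shows four block screws, at (250,131), (527,140), (249,273) and (519,281), and the pins at left and right. I use these for the centre and yaw.

```bash
python3 - <<'E'
from h import *
from scipy.spatial.transform import Rotation as Ro
d=np.load("he.npz");f=grab("wrist");R=Ro.from_euler("xyz",[-3.14131,.00016,-1.50598]).as_matrix()
f["R"]=d["Rc"]@R.T;f["t"]=d["tc"]-f["R"]@np.array([.44194,.18906,.27673])
px=lambda l:np.array(l)/4+[230,150]-.375
def yaw(a,b):d=a-b;return np.degrees(np.arctan2(-d[0],d[1])).round(2)
A=plane(f,px([(250,131),(527,140),(249,273),(519,281)]),.05);print(A.round(4).tolist(),A.mean(0),yaw(A[0],A[1]),yaw(A[2],A[3]))
A=plane(f,px([(66,68),(712,87)]),.01);print("flange",A,yaw(*A))
for n,l,z in(("shoulder",[(92,236),(688,254)],.101),("pintip",[(78,247),(694,264)],.112)):
    A=plane(f,px(l),z);print(n,A,A.mean(0),yaw(*A),np.linalg.norm(A[0]-A[1]))
E
python3 -m inch '0 0 0 5 0 0 0;0 0 0 10 0 0 0;0 0 0 14 0 0 0;0 0 0 16 0 0 0;0 0 0 16 0 0 0'; python3 m.py
```

```text
[[0.4575, 0.2262], [0.4598, 0.1537], [0.4192, 0.2247], [0.4217, 0.1525]] [0.43953393 0.18928172] 1.85 1.99
flange [[0.46726252 0.28441653]
 [0.47393243 0.09666136]] 2.03
shoulder [[0.43848228 0.25778353]
 [0.44326188 0.11876792]] [0.44087208 0.18827572] 1.97 0.13909775991015924
pintip [[0.4382749  0.25885711]
 [0.44341755 0.11955996]] [0.44084623 0.18920853] 2.11 0.13939204387240087
t: 12.78
eef_pos: [0.4039, -0.1571, 0.2037]
ee_rot: [3.138, -0.001, -2.839]
force: [-0.7, 0.9, -2.9]
width: 0.0137
F [-0.65  0.91 -2.9 ] M [0.089 0.022 0.024] yaw -162.64 q6 0.22 tau6 [-2.8000e-02 -2.7346e+01  2.9669e+01  7.2380e+00 -3.9900e-01 -2.0000e-03] w 0.0137
```

```bash
python3 - <<'E'
from h import *
s=telemetry.get_state();f=grab("wrist","w4");e=s["eef_pos"]
cv2.imwrite("pics/w4c.png",cv2.resize(f["pixels"][80:330,220:440,::-1],None,fx=2.4,fy=2.4,interpolation=cv2.INTER_CUBIC))
for k,z in(("guard",-.042),("guard_bar",.019)):
    for p in pinpoint("wrist",k)[:1]:
        P=plane(f,p["location"],e[2]+z)[0];y=s["ee_rot"][2]+np.pi;d=P-e[:2];print(k,p,"across",d@[np.cos(y),np.sin(y)],"along",d@[-np.sin(y),np.cos(y)])
E
```

```text
guard {'location': [331.2, 262.5], 'p': 0.74} across -0.003000335790671875 along 0.0019841842487966226
guard_bar {'location': [326.1, 314.5], 'p': 0.79} across -0.0001731057879740068 along 0.0025380621467407383
```

View pics/w4c.png

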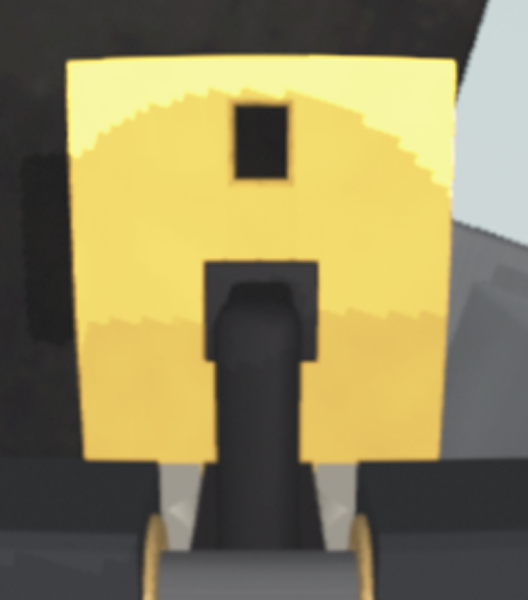

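```bash
python3 - <<'E'
from h import *
s=telemetry.get_state();f=grab("wrist");e=s["eef_pos"];y=s["ee_rot"][2]+np.pi
px=np.array([(67,61),(456,61),(262,56),(262,104),(262,181),(234,143),(289,143)])/2.4+[220,80]-.3
for dz in(-.007,-.009,-.011):
    d=plane(f,px,e[2]+dz)-e[:2];print(dz,"\n",np.c_[d@[np.cos(y),np.sin(y)],d@[-np.sin(y),np.cos(y)]].round(4).tolist())
E
```

```text
-0.007 
 [[0.0345, -0.0848], [-0.0373, -0.0849], [-0.0014, -0.0849], [-0.0014, -0.076], [-0.0014, -0.0617], [0.0037, -0.0688], [-0.0064, -0.0688]]
-0.009 
 [[0.0349, -0.0849], [-0.0378, -0.0851], [-0.0014, -0.085], [-0.0014, -0.076], [-0.0014, -0.0616], [0.0038, -0.0687], [-0.0065, -0.0687]]
-0.011 
 [[0.0353, -0.0851], [-0.0382, -0.0852], [-0.0014, -0.0852], [-0.0015, -0.076], [-0.0015, -0.0614], [0.0038, -0.0687], [-0.0065, -0.0687]]
```

```bash
python3 -m inch '0 0.3 3 0 0 0 0;0 0.7 8 0 0 0 -3;0 1.2 13 0 0 0 -6;0 1.7 18 0 0 0 -9;0 2.3 23 0 0 0 -12;0 2.9 28 0 0 0 -15.4;0 3.4 32 0 0 0 -15.4;0 3.65 34 0 0 0 -15.4;0 3.65 34.6 0 0 0 -15.4;0 3.65 34.6 -2 0 0 -15.4;0 3.65 34.6 -4 0 0 -15.4;0 3.65 34.6 -5 0 0 -15.4'; python3 -m inch '0 0 0 0 0 0 0;0 0 0 0 0 0 0'; python3 m.py
python3 - <<'E'
from h import *
a=grab("scene","s5");b=grab("top","t5");f=grab("wrist","w5")
s=telemetry.get_state();print(s["eef_pos"],s["ee_rot"])
i=cv2.resize(a["pixels"][150:270,190:330,::-1],(560,480),interpolation=cv2.INTER_CUBIC)
j=f["pixels"][0:340,190:460,::-1];j=cv2.resize(j,(240,302));
c=np.zeros((480,800,3),np.uint8);c[:,:560]=i;c[:302,560:]=j;cv2.imwrite("pics/x5.png",c)
E
```

```text
t: 14.48
eef_pos: [0.438, 0.1875, 0.1499]
ee_rot: [3.138, -0.008, -3.109]
force: [-0.8, -0.4, -2.7]
width: 0.0135
t: 14.72
eef_pos: [0.4383, 0.1873, 0.1504]
ee_rot: [3.138, -0.008, -3.109]
force: [0.1, 0.5, -3.1]
width: 0.0133
F [ 0.14  0.46 -3.06] M [ 0.079 -0.136 -0.025] yaw -178.13 q6 -0.773 tau6 [-8.0000e-02 -3.4164e+01  2.5776e+01  6.2930e+00 -5.9000e-02  5.0000e-03] w 0.0133
[0.43831611 0.18763358 0.15055266] [ 3.13745922 -0.00729086 -3.10868146]
```

View pics/x5.png

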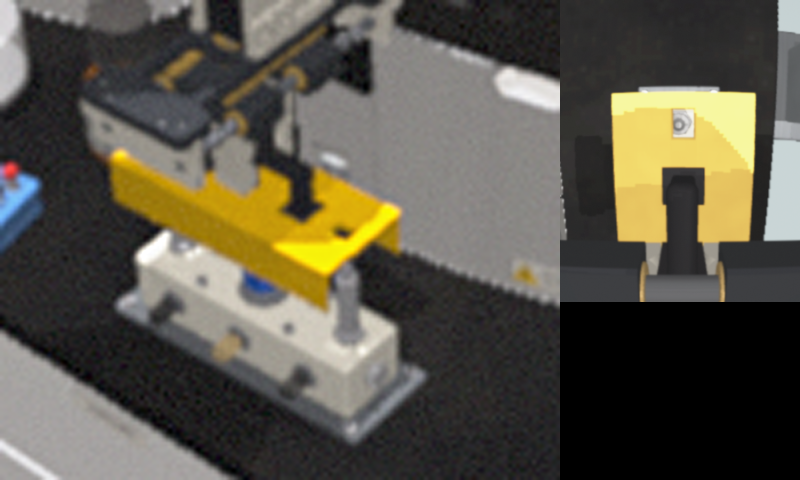

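The guard hangs above the posts, and the right pin shows through the slot. I correct the shift and check pin against slot.

```bash
python3 -m inch '0 0.2 0.13 -0.5 0 -0.2 0;0 0.2 0.13 -1.0 0 -0.2 0.1;0 0.2 0.13 -1.2 0 -0.2 0.1;0 0.2 0.13 -1.2 0 -0.2 0.1'; python3 m.py
python3 - <<'E'
from h import *
f=grab("wrist","w6");s=telemetry.get_state();e=s["eef_pos"];print(e,s["ee_rot"])
y=s["ee_rot"][2]+np.pi;R=np.array([[np.cos(y),-np.sin(y)],[np.sin(y),np.cos(y)]])
im=cv2.resize(f["pixels"][90:200,280:380,::-1],None,fx=5,fy=5,interpolation=cv2.INTER_CUBIC)
# predicted: slot outline at plate top (guard centre along .0011), pin circle z=.110 and tip z=.117 at contact-based manifold pose
def dot(X,c):
    p=(proj(f,X)+.5-[280,90])*5;cv2.circle(im,tuple(int(round(v)) for v in p),3,c,-1);return p
c=np.array([.4404,.190]);ym=np.radians(2);pin=c+.07*np.array([np.sin(ym),-np.cos(ym)])
print("pin tip px",dot([*pin,.117],(0,0,255)),"shoulder",dot([*pin,.101],(255,0,0)))
sl=e[:2]+R@[0,-.0689];print("slot px",dot([*sl,e[2]-.009],(0,200,0)),"under",dot([*sl,e[2]-.014],(0,200,0)))
cv2.imwrite("pics/x6.png",im)
for d in([.001,0,0],[0,.001,0]):print(d,(proj(f,[*(pin+d[:2]),.117])-proj(f,[*pin,.117]))*5)
E
```

```text
t: 15.38
eef_pos: [0.4402, 0.1889, 0.1383]
ee_rot: [3.138, -0.004, -3.107]
force: [0.6, 0.6, -2.8]
width: 0.0131
F [ 0.61  0.57 -2.79] M [ 0.08  -0.047 -0.009] yaw -178.01 q6 -0.774 tau6 [ 3.0000e-03 -3.5240e+01  2.5466e+01  6.2060e+00  1.3000e-02  2.0000e-03] w 0.0131
[0.44030525 0.18892545 0.13845981] [ 3.13780621 -0.00397664 -3.10682222]
pin tip px [227.55357859 245.41084029] shoulder [227.80732829 240.95208069]
slot px [228.91425097 249.80049756] under [228.96487492 248.08961336]
[0.001, 0, 0] [-10.45866955  -0.34822374]
[0, 0.001, 0] [-0.36100165 10.34338293]
```

View pics/x6.png

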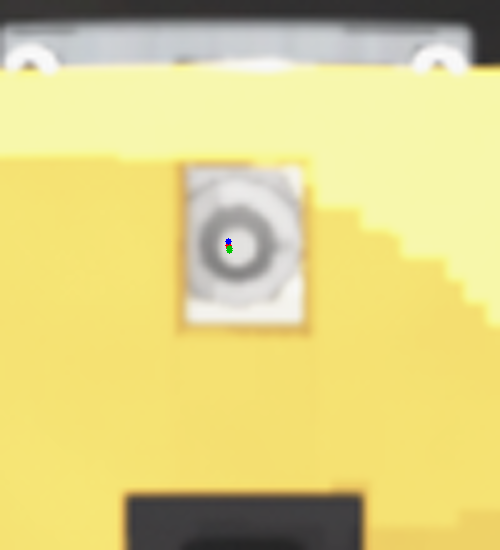

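The pin (237,245) sits within the slot (245,245), about 0.6 mm toward +x. I nudge it and lower gently.

```bash
python3 -m inch '0 0.06 0.03 0 0 0 0;0 0.06 0.03 -0.4 0 0 0;0 0.06 0.03 -0.8 0 0 0;0 0.06 0.03 -1.1 0 0 0;0 0.06 0.03 -1.1 0 0 0'; python3 m.py; python3 -m inch '0 0 0 -0.3 0 0 0;0 0 0 -0.6 0 0 0;0 0 0 -0.6 0 0 0';python3 m.py
```

```text
t: 16.05
eef_pos: [0.4408, 0.1891, 0.1271]
ee_rot: [3.138, -0.004, -3.107]
force: [-0.0, -0.2, -2.3]
width: 0.0135
F [-0.01 -0.17 -2.28] M [ 0.038 -0.043 -0.023] yaw -178.01 q6 -0.773 tau6 [ 3.0000e-03 -3.5898e+01  2.4939e+01  6.0780e+00  3.6000e-02  1.0000e-03] w 0.0135
t: 16.42
eef_pos: [0.4406, 0.1889, 0.1208]
ee_rot: [3.139, -0.005, -3.107]
force: [0.6, -0.3, -2.0]
width: 0.0138
F [ 0.55 -0.34 -1.99] M [ 0.061 -0.074 -0.018] yaw -178.01 q6 -0.773 tau6 [ 6.0000e-03 -3.6263e+01  2.4663e+01  6.0100e+00  3.4000e-02  1.0000e-03] w 0.0138
```

```bash
python3 -m inch '0 0 0 -0.3 0 0 0;0 0 0 -0.5 0 0 0;0 0 0 -0.6 0 0 0;0 0 0 -0.6 0 0 0'; python3 m.py
```

```text
t: 16.92
eef_pos: [0.4405, 0.1888, 0.1149]
ee_rot: [3.139, -0.005, -3.107]
force: [-0.9, 0.1, -0.1]
width: 0.0135
F [-0.93  0.15 -0.09] M [-0.187  0.336 -0.02 ] yaw -178.01 q6 -0.773 tau6 [ 1.4400e-01 -3.5673e+01  2.4431e+01  5.8760e+00  3.9800e-01  1.0000e-03] w 0.0135
```

```bash
python3 -m inch '0 0 0 -0.1 0 0 0;0 0 0 -0.15 0 0 0;0 0 0 -0.15 0 0 0'; python3 m.py
```

```text
t: 17.3
eef_pos: [0.4408, 0.1888, 0.1147]
ee_rot: [3.139, -0.004, -3.106]
force: [-6.1, -2.4, 12.6]
width: 0.0134
F [-6.15 -2.36 12.64] M [-0.625  2.035  0.006] yaw -177.98 q6 -0.773 tau6 [-9.6000e-02 -3.0578e+01  2.2760e+01  5.2400e+00  1.8900e+00 -1.0000e-03] w 0.0134
```

It is firm on both shoulders. I release and retreat straight up.

```bash
python3 -m inch '0.45 0 0 0 0 0 0;0.45 0 0 0 0 0 0;0.45 0 0 0 0 0 0;0.45 0 0 3 0 0 0;0.45 0 0 7 0 0 0;0.45 0 0 12 0 0 0;0.45 -1 -5 14 0 0 0;0.45 -2 -10 14 0 0 0;0.45 -2 -15 14 0 0 0;0.45 -2 -15 14 0 0 0'; python3 m.py
python3 - <<'E'
from h import *
a=grab("scene","s7");b=grab("top","t7");f=grab("wrist","w7")
i=cv2.resize(a["pixels"][140:270,190:330,::-1],(500,464),interpolation=cv2.INTER_CUBIC)
j=cv2.resize(b["pixels"][190:290,190:290,::-1],(300,300),interpolation=cv2.INTER_CUBIC)
c=np.zeros((464,800,3),np.uint8);c[:,:500]=i;c[:300,500:]=j;cv2.imwrite("pics/x7.png",c)
F={"scene":a,"top":b,"wrist":f}
for n in F:
  for k,z in(("guard",.073),("guard_bar",.134)):
    for p in pinpoint(n,k)[:1]:print(n,k,round(p["p"],2),plane(F[n],p["location"],z).round(4))
# plate silhouette corner check vs model at home pose
m=cv2.inRange(cv2.cvtColor(a["pixels"],cv2.COLOR_RGB2HSV),(20,150,100),(35,255,255))>0
ym=np.radians(2);best=[]
for z in np.arange(.067,.090,.001):
    im=np.zeros(m.shape,np.uint8)
    q=np.array([proj(a,p) for p in box((.4406,.19),ym,.072,.172,z+.0,z+.033)]);cv2.fillConvexPoly(im,cv2.convexHull(np.rint(q).astype(np.int32)),1)
    best.append((((im>0)&m).sum()/((im>0)|m).sum(),round(z,3)))
print(sorted(best)[-4:])
E
```

```text
t: 18.55
eef_pos: [0.4203, 0.0365, 0.2548]
ee_rot: [3.138, -0.004, -3.11]
force: [0.3, 0.6, -1.0]
width: 0.0395
F [ 0.3   0.62 -1.01] M [ 0.036 -0.066 -0.004] yaw -178.18 q6 -0.52 tau6 [ -1.128 -22.324  28.756   7.01   -0.181   0.681] w 0.0395
scene guard 0.83 [[0.4298 0.1905]]
scene guard_bar 0.86 [[0.4459 0.1908]]
top guard 0.64 [[0.445  0.1829]]
top guard_bar 0.87 [[0.4378 0.1824]]
wrist guard 0.62 [[0.4372 0.1896]]
wrist guard_bar 0.65 [[0.4405 0.1932]]
[(np.float64(0.7018388791593695), np.float64(0.074)), (np.float64(0.7083517454706142), np.float64(0.075)), (np.float64(0.711864406779661), np.float64(0.076)), (np.float64(0.7126436781609196), np.float64(0.077))]
```

View pics/x7.png

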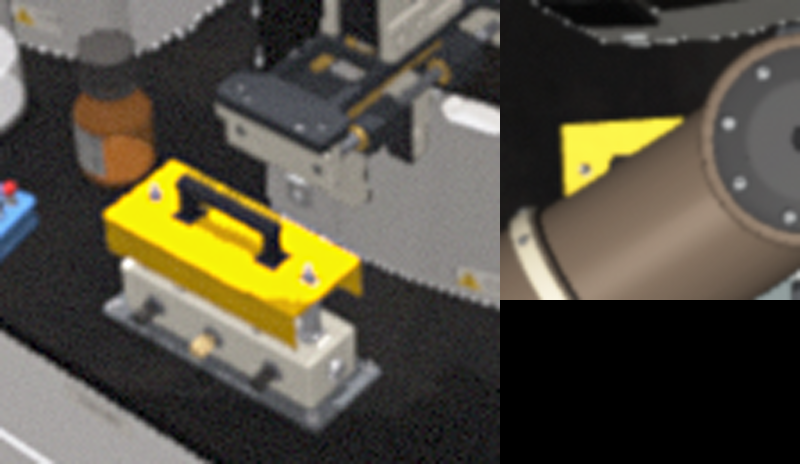

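The guard lies level with both pins standing through its plate, at (155,193) and (308,272). The amber bottle is upright and the arm is clear, so I hand in.

```bash
python3 -c "
from station import arm;print(arm.job_done())"
```

```text
the job is handed in; nothing more can be done
None
```

The plug is snug, the guard is back on its pins and released, and the job is handed in at about 18.7 s on the robot's clock.

- **Plug:** I turned it clockwise about 162° in one grip. It ran free at about 0.1 N·m and bit after about 2.4 rad. I stopped at 0.87 N·m while turning. Held still it read 0.66 N·m; by the stated 0.3 N·m difference that means about 0.96 N·m while turning. Both figures are within 0.6 to 1.1.
- **Guard:** It went down over the pins with almost no side force. Pressed lightly, it resisted with about 13 N at the height expected for fully home (hand at 114.7 mm, expected about 115.6 mm). I then let it go.
- **Last checks:** The final picture shows the guard level, both pin tips through the plate, the amber bottle upright and the arm clear. The wash bottle was outside that crop, and the arm never went near it.
- **Checks that disagreed:**
  - A silhouette check of the guard's height fitted the picture poorly (overlap 0.71). It put the guard at 77 mm instead of 73 mm, because the model ignores the guard's open ends, so I did not rely on it.
  - The networks' guard positions scattered by up to 1 cm. I trusted the contact height and the picture over both.

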